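# Test the artery clamps and sort seized from free

### The arm

A 6-joint arm with a two-finger parallel gripper is mounted at the origin on a cart in front of the work surface, level with it; the furniture and walls round the work are solid. World frame = base frame: x ahead of the robot, y to its left, z up, the work surface at z = 0. Lengths are in m, angles in degrees, forces in N, time in s.
With the tool pointing down it reaches from about 0.4 to 0.825 m from the base axis. Payload 7 kg.
Tool frame: the origin (TCP) lies at the very end of the fingers, on their centre line; the grasp point (between the pads) lies 19 mm behind it (ctrl.pinch_z is the distance from the TCP to the grasp point, in m); z points along the fingers, x is the direction in which the jaws open and shut, and the axes are right-handed (so a half turn about z gives the same grasp; the last joint's range is limited). The gripper opens to 88 mm and grips with 3 to 60 N. Pads are 19 mm wide; open, the fingers measure 130 mm over their backs; the gripper's body (78 mm by 193 mm) begins 47 mm behind the grasp point.
Start: joints at [92.424, 20.546, 0.682, 0, -70.136, -16.507], TCP at [0.164, 0.655, 0.227] pointing down, gripper open.
Joint ranges: [-176.03, 176.03], [-82.01, 121.73], [-58.28, 71.71], [-173.87, 95.51], [-174.79, -0.11], [-173.66, 173.66]. Speed limits (degrees/s): [136.94, 136.94, 172.46, 180, 180, 180].

### API

Orientations are given as [roll, pitch, yaw] about the fixed x, y, z axes, in that order (R = Rz(yaw) Ry(pitch) Rx(roll)).
In Python, from plant import ctrl gives the robot as it stands.
- The arm moves only by the tool carry_out, never from a script. Its argument "increments" is a list of rows, each a list of 7 numbers: the turn, a rotation vector about the world's x, y, z in degrees, then the shift along the world's x, y, z in mm, then the closure, from 0 (fully open) to 1 (shut). In form: [[ax, ay, az, dx, dy, dz, grip], ...]. A call has 1 to 20 rows; each row is the pose to reach, as a shift and turn from the pose commanded when the call began; what a row does not reach only later rows make up. A row lasts 1/8 s, in which the tool goes at most 62.5 mm and 10.7 degrees, less where a joint would pass 70% of its speed; a pose out of reach is approached as far as the arm can. A call with a gripper value outside its range is refused whole. The fingers move at their own pace and stop on an object; the grip force is fixed at half the most. Time passes only in rows, so rows that repeat a pose let the fingers close. It gives the time, the measured TCP pose, the force and the opening at its end, in the units of the state.
- ctrl.get_obs(): the state, without advancing time (a new reading comes with each control period).
- ctrl.snapshot(name): name is "scene" or "top" or "wrist"; returns a dict with "pixels" (400x640x3 uint8, blue, green, red), "intrinsics" (3x3 intrinsics, pixels), "rvec" (rotation vector, rad) and "tvec" (3), from world to camera coordinates, as OpenCV has them; the wrist camera has in their place "hand_eye" (4x4, takes a point from camera to tool coordinates, whose origin is the TCP and whose axes are the tool frame's). Camera axes: x right, y down, z forward; pixel columns grow to the right and rows downward; lengths in m; the calibration is good to about 2 mm. A picture is of the moment at which its call begins: read the wrist's pose just before it. There is no depth.
- ctrl.close_job(): hands the job in, once; it reports no verdict.
Trained networks look in a picture, given as the dict that the camera call returned (one of the last four; its "shot" number tells which), for a name from the list of things; names that differ only in an ending like _2 or _b are one class to them, and where a whole thing is asked for, a point or a joint stands for the part that bears it (a point fixed in the world has none). Each returns a list of dicts, best first, with "confidence" (0 to 1); they miss things now and then, are a little off and sometimes report something else, mostly with a low value. They report only what shows in the picture. A call takes as long as a camera call.
- ctrl.search_frame(picture, label): "centre" ([x, y, z] in m, in world coordinates, good to about 4 mm: the middle of the surface that is visible of it).
- ctrl.outline_of(picture, label): "pixels" (400x640 bool, what is visible of it).
The state is a dict: "clock": time; "joint_pos": joint angles; "qvel": joint speeds; "tau": joint torques, N m; "tool_pos": TCP position; "orientation": TCP orientation; "force": force on the tool from outside, world axes, zero at the start; "moment": the same for the moment, N m; "opening": finger opening in m.
Only numpy, scipy, OpenCV 4.12 (cv2) and the standard library are available. Lean on these libraries where they do the work, as an engineer would, in place of code of your own. Each camera call takes 0.05 s, during which the arm holds its last target. There are 200 camera calls.

### The job

Test every artery clamp on the grey rest by squeezing its two finger loops together: lay each one that closes freely, left shut, in the green stock tray, and each one whose hinge is seized and will not close in the red repair tray. Set the clamps down flat inside the trays rather than dropping them in, and leave everything else where it stands.

Things in the scene. Friction and masses are not known exactly. Their poses are not given: they have to be found in the camera images.
- clamp_1_pivot (a point): Hinge screw of artery clamp 1, half-way up. The three clamps look alike: steel, scissor-shaped, 155 mm long, 8.4 mm thick, 40 g, loose, balancing about 9 mm behind the screw. They lie flat across the rest, jaws away from the robot, loops overhanging its near edge with 45 mm free below. x runs along the fixed half from loops to jaw tips (55 mm ahead of the screw), z up.
- clamp_1_loop_a (a point): Centre of the oval finger loop of clamp 1's fixed half (right-hand loop seen from the robot), half-way up, 85 mm behind the screw. A loop is 37 mm along the clamp and 24 mm across; its outer side is a flat 20 mm long, 12 mm out from this point.
- clamp_1_loop_b (a point): Centre of clamp 1's left-hand loop, on the hinged half; mirror image of loop_a. Over the outsides of both loops a shut clamp measures 49 mm, an open one 60 to 68 mm. Squeezed there (20 N is enough and safe), a free clamp shuts to 49 mm and stays shut; a seized one keeps its width. It can be lifted and carried by the squeezed loops.
- clamp_1_half (a joint): Opening angle of clamp 1 in rad: 0 shut, 0.30 widest. No spring: it stays as it is left.
- clamp_2_pivot (a point): Hinge screw of artery clamp 2, half-way up. The three clamps look alike: steel, scissor-shaped, 155 mm long, 8.4 mm thick, 40 g, loose, balancing about 9 mm behind the screw. They lie flat across the rest, jaws away from the robot, loops overhanging its near edge with 45 mm free below. x runs along the fixed half from loops to jaw tips (55 mm ahead of the screw), z up.
- clamp_2_loop_a (a point): Centre of the oval finger loop of clamp 2's fixed half (right-hand loop seen from the robot), half-way up, 85 mm behind the screw. A loop is 37 mm along the clamp and 24 mm across; its outer side is a flat 20 mm long, 12 mm out from this point.
- clamp_2_loop_b (a point): Centre of clamp 2's left-hand loop, on the hinged half; mirror image of loop_a. Over the outsides of both loops a shut clamp measures 49 mm, an open one 60 to 68 mm. Squeezed there (20 N is enough and safe), a free clamp shuts to 49 mm and stays shut; a seized one keeps its width. It can be lifted and carried by the squeezed loops.
- clamp_2_half (a joint): Opening angle of clamp 2 in rad: 0 shut, 0.30 widest. No spring: it stays as it is left.
- clamp_3_pivot (a point): Hinge screw of artery clamp 3, half-way up. The three clamps look alike: steel, scissor-shaped, 155 mm long, 8.4 mm thick, 40 g, loose, balancing about 9 mm behind the screw. They lie flat across the rest, jaws away from the robot, loops overhanging its near edge with 45 mm free below. x runs along the fixed half from loops to jaw tips (55 mm ahead of the screw), z up.
- clamp_3_loop_a (a point): Centre of the oval finger loop of clamp 3's fixed half (right-hand loop seen from the robot), half-way up, 85 mm behind the screw. A loop is 37 mm along the clamp and 24 mm across; its outer side is a flat 20 mm long, 12 mm out from this point.
- clamp_3_loop_b (a point): Centre of clamp 3's left-hand loop, on the hinged half; mirror image of loop_a. Over the outsides of both loops a shut clamp measures 49 mm, an open one 60 to 68 mm. Squeezed there (20 N is enough and safe), a free clamp shuts to 49 mm and stays shut; a seized one keeps its width. It can be lifted and carried by the squeezed loops.
- clamp_3_half (a joint): Opening angle of clamp 3 in rad: 0 shut, 0.30 widest. No spring: it stays as it is left.
- rest: Grey instrument rest, a fixed block 50 mm (x) by 300 mm (y), top 45 mm over the worktop, with a 52 mm high lip at each end; the clamps lie across it side by side about 112 mm apart. Origin at the centre of its underside, x away from the robot.
- repair_tray: Red repair tray, fixed, open on top: 200 mm (x) by 220 mm (y), 30 mm high, walls 4 mm, floor 4 mm thick. Origin at the centre of its underside, x away from the robot, z up. The red and green trays may stand on either side of the rest. Tall lab machines stand close behind both trays, from about 0.60 m ahead of the robot's base axis.
- stock_tray: Green stock tray, fixed, open on top: 200 mm (x) by 220 mm (y), 30 mm high, walls 4 mm, floor 4 mm thick. Origin at the centre of its underside, x away from the robot, z up. The red and green trays may stand on either side of the rest. Tall lab machines stand close behind both trays, from about 0.60 m ahead of the robot's base axis.
- oil_bottle: Bystander: small brown bottle with black cap, 25 mm across, 62 mm high, loose. Origin at the centre of its underside.
- strip_vial: Bystander: white vial with green cap, 46 mm across, 98 mm high, loose. Origin at the centre of its underside.
- timer: Bystander: white bench timer, 60x68x24 mm, loose. Origin at the centre of its underside.
- coverslip_box: Bystander: small white carton, 42x60x30 mm, loose. Origin at the centre of its underside.

How it is judged:
By the outcome, as a careful person would: the job done as asked, in the order asked, and still so for the second after the job is handed in, with the robot touching nothing.
It also fails if it takes over 64 s, if anything falls off the work surface, if the arm or the gripper's body presses on something with over 40 N, if the wrist force passes 120 N, or if a joint passes its speed limit or range.

## Working session

There is one attempt and no reset: what is moved stays moved. The work goes in short steps, Python scripts to look and compute and a tool call to move; the robot and the scene stay as the last step left them, time stands still between calls to the robot, and variables do not carry over. Pictures are saved under pics/ and viewed, about 8 in all and at most 12, crops included, and the job is handed in when it is done.

Besides the shell and the picture viewer there is one more tool, called after "Emit:" as name(argument=value, ...), one argument or row to a line, values as JSON. carry_out: Moves the arm, as the interface text tells. Its arguments: {"type":"object","properties":{"increments":{"type":"array"}},"required":["increments"]}

```bash
mkdir -p pics
cat > h.py <<'E'
import numpy as np, cv2
from plant import ctrl
from scipy.spatial.transform import Rotation as R
def proj(p,P):
    return cv2.projectPoints(np.array([P],float),p['rvec'],p['tvec'],p['intrinsics'],None)[0][0,0]
def ray(p,uv,obs=None):
    d=np.linalg.inv(p['intrinsics'])@[uv[0],uv[1],1]
    if 'hand_eye' in p:
        T=np.eye(4);T[:3,:3]=R.from_euler('xyz',obs['orientation'],degrees=True).as_matrix();T[:3,3]=obs['tool_pos']
        T=T@p['hand_eye'];return T[:3,3],T[:3,:3]@d
    Rm=cv2.Rodrigues(np.array(p['rvec'],float))[0];t=np.array(p['tvec'],float).ravel()
    return -Rm.T@t,Rm.T@d
def atz(p,uv,z,obs=None):
    o,d=ray(p,uv,obs);return o+d*(z-o[2])/d[2]
def inter(rs):
    A=0;b=0
    for o,d in rs:
        d=d/np.linalg.norm(d);M=np.eye(3)-np.outer(d,d);A=A+M;b=b+M@o
    return np.linalg.solve(A,b)
E
python3 - <<'E'
from h import *
np.set_printoptions(precision=4,suppress=True)
o=ctrl.get_obs();print({k:np.round(v,3) for k,v in o.items()})
for n in("scene","top"):
    p=ctrl.snapshot(n);cv2.imwrite(f'pics/{n}1.png',p['pixels'])
    for l in("clamp_1_pivot","clamp_1_loop_a","clamp_1_loop_b","rest","repair_tray","stock_tray","oil_bottle","strip_vial","timer","coverslip_box"):
        print(n,l,[(np.round(r['centre'],3).tolist(),round(r['confidence'],2)) for r in ctrl.search_frame(p,l)])
E
```

```text
{'clock': np.float64(0.0), 'joint_pos': array([ 92.425,  20.591,   0.633,  -0.02 , -70.135, -16.507]), 'qvel': array([ 0.088,  0.067, -0.005, -0.079,  0.029,  0.107]), 'tau': array([ -0.002, -58.271,  29.306,   6.997,   0.007,  -0.   ]), 'tool_pos': array([0.164, 0.654, 0.226]), 'orientation': array([-179.992,   -0.094, -104.089]), 'force': array([-0.107, -0.212,  0.585]), 'moment': array([-0.096, -0.014,  0.037]), 'opening': np.float64(0.088)}
scene clamp_1_pivot [([0.517, -0.085, 0.049], 0.73), ([0.366, -0.069, 0.028], 0.45)]
scene clamp_1_loop_a [([0.521, -0.082, 0.049], 0.96), ([0.508, 0.044, 0.047], 0.28)]
scene clamp_1_loop_b [([0.521, -0.082, 0.049], 0.96), ([0.508, 0.044, 0.047], 0.28)]
scene rest [([0.542, 0.049, 0.044], 0.55)]
scene repair_tray [([0.489, 0.342, 0.005], 0.58), ([0.517, -0.084, 0.049], 0.26)]
scene stock_tray [([0.472, -0.332, 0.003], 0.56)]
scene oil_bottle [([0.689, 0.216, 0.037], 0.72)]
scene strip_vial [([0.674, -0.088, 0.07], 0.82)]
scene timer [([0.36, 0.079, 0.016], 0.8)]
scene coverslip_box [([0.365, -0.069, 0.027], 0.94)]
top clamp_1_pivot [([0.521, -0.084, 0.054], 0.58)]
top clamp_1_loop_a [([0.522, -0.088, 0.048], 0.83), ([0.681, -0.098, 0.099], 0.56), ([0.523, -0.073, 0.052], 0.47)]
top clamp_1_loop_b [([0.522, -0.088, 0.048], 0.83), ([0.681, -0.098, 0.099], 0.56), ([0.523, -0.073, 0.052], 0.47)]
top rest [([0.552, 0.018, 0.047], 0.83)]
top repair_tray [([0.498, 0.339, 0.004], 0.88)]
top stock_tray [([0.478, -0.336, 0.002], 0.73)]
top oil_bottle []
top strip_vial [([0.677, -0.1, 0.099], 0.82), ([0.515, 0.043, 0.048], 0.5)]
top timer []
top coverslip_box [([0.366, -0.08, 0.033], 0.96)]
```

View pics/top1.png

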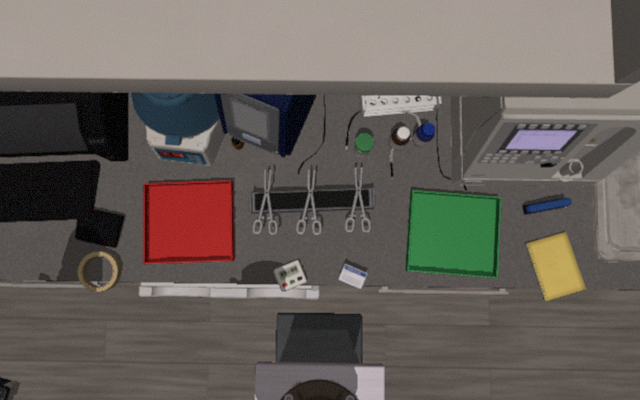

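View pics/scene1.png

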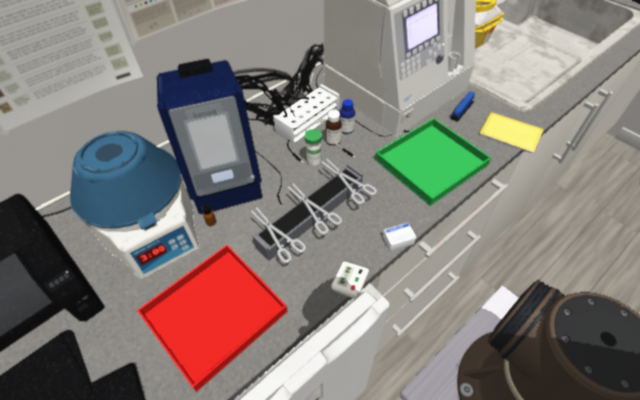

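The top view shows three open clamps with their loops near (265,222), (309,222) and (357,221). The red tray is on the left at (190,221), the green on the right at (453,233), the timer at (290,275) and the carton at (353,274). Machines stand behind the trays.

Run:
```python
from h import *
np.set_printoptions(precision=4,suppress=True)
p=ctrl.snapshot("top")
for uv in [(265,222),(309,222),(357,221),(266,201),(311,201),(357,199)]: print(uv,atz(p,uv,.049))
for uv in [(145,181),(234,264),(411,190),(498,277),(145,264),(411,272)]: print(uv,atz(p,uv,.03))
w=ctrl.snapshot("wrist");print(w['hand_eye'],w['intrinsics'])
```

```text
(265, 222) [0.4958 0.1378 0.049 ]
(309, 222) [0.4973 0.0311 0.049 ]
(357, 221) [ 0.5014 -0.085   0.049 ]
(266, 201) [0.5471 0.1366 0.049 ]
(311, 201) [0.5486 0.027  0.049 ]
(357, 199) [ 0.555  -0.0847  0.049 ]
(145, 181) [0.5951 0.4419 0.03  ]
(234, 264) [0.3931 0.2133 0.03  ]
(411, 190) [ 0.5814 -0.2196  0.03  ]
(498, 277) [ 0.3715 -0.429   0.03  ]
(145, 264) [0.3899 0.4316 0.03  ]
(411, 272) [ 0.3803 -0.2185  0.03  ]
[[ 1.      0.0006  0.0003 -0.0004]
 [-0.0007  0.967   0.2548 -0.068 ]
 [-0.0001 -0.2548  0.967  -0.1573]
 [ 0.      0.      0.      1.    ]] [[358.413    0.     320.6225]
 [  0.     358.413  203.1826]
 [  0.       0.       1.    ]]
```

Emit:
carry_out(
  increments=[
    [0,0,2,25,-60,20,0],
    [0,0,4,50,-110,50,0],
    [0,0,6,75,-160,80,0],
    [0,0,8,100,-210,100,0],
    [0,0,10,130,-260,110,0],
    [0,0,12,160,-310,120,0],
    [0,0,14,190,-360,130,0],
    [0,0,14,220,-410,130,0],
    [0,0,14,250,-460,130,0],
    [0,0,14,260,-510,130,0],
    [0,0,14,266,-560,130,0],
    [0,0,14,266,-600,130,0],
    [0,0,14,266,-600,130,0],
    [0,0,14,266,-600,130,0],
  ],
)

```text
clock: 2.95
tool_pos: [0.4303, 0.0547, 0.3567]
orientation: [-180.0, 0.0, -90.1]
force: [0.0, 0.3, -0.1]
opening: 0.0874
```

Run:
```python
from h import *
np.set_printoptions(precision=4,suppress=True)
o=ctrl.get_obs();p=ctrl.snapshot("wrist");cv2.imwrite('pics/w1.png',p['pixels'])
np.save('w1.npy',{'o':o,'p':p},allow_pickle=True)
for l in("clamp_1_pivot","clamp_1_loop_a"):
    for r in ctrl.outline_of(p,l): 
        m=r['pixels'];ys,xs=np.nonzero(m);print(l,r['confidence'],m.sum(),xs.min(),xs.max(),ys.min(),ys.max())
    print([(np.round(r['centre'],3).tolist(),round(r['confidence'],2)) for r in ctrl.search_frame(p,l)])
```

```text
clamp_1_pivot 0.66 1939 408 457 0 128
[([0.525, -0.084, 0.051], 0.76), ([0.522, 0.145, 0.054], 0.42)]
clamp_1_loop_a 0.67 1688 408 457 0 127
clamp_1_loop_a 0.56 955 408 451 0 127
[([0.529, -0.091, 0.049], 0.86), ([0.522, -0.073, 0.054], 0.65)]
```

View pics/w1.png

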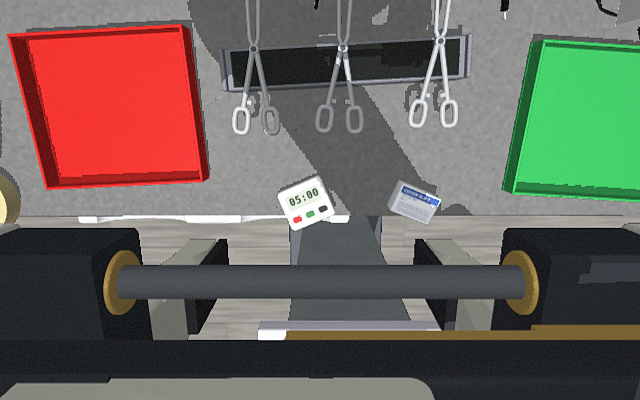

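The wrist view shows the left loops at (242,120) and (271,121), the middle ones at (325,120) and (354,120), and the right ones at (419,115) and (449,115). The pivots are at (253,48), (343,49) and (440,41). I'll go to the right clamp for a second, closer view.

Emit:
carry_out(
  increments=[
    [0,0,0,0,-45,-50,0],
    [0,0,0,0,-90,-90,0],
    [0,0,0,0,-140,-130,0],
    [0,0,0,0,-140,-150,0],
    [0,0,0,0,-140,-150,0],
    [0,0,0,0,-140,-150,0],
  ],
)

```text
clock: 3.95
tool_pos: [0.4311, -0.0847, 0.2076]
orientation: [-179.9, -0.0, -90.0]
force: [1.2, -0.1, 0.4]
opening: 0.0876
```

Run:
```python
from h import *
np.set_printoptions(precision=4,suppress=True)
d=np.load('w1.npy',allow_pickle=True).item()
for uv in [(242,120),(271,121),(325,120),(354,120),(419,115),(449,115),(253,48),(343,49),(440,41)]: print(uv,atz(d['p'],uv,.0492,d['o']))
for uv in [(20,35),(183,30),(207,178),(48,186),(533,45),(508,190)]: print(uv,atz(d['p'],uv,.03,d['o']))
o=ctrl.get_obs();p=ctrl.snapshot("wrist");cv2.imwrite('pics/w2.png',p['pixels'])
np.save('w2.npy',{'o':o,'p':p},allow_pickle=True);print(o['clock'],o['tool_pos'],o['orientation'])
```

```text
(242, 120) [0.4849 0.1546 0.0492]
(271, 121) [0.4836 0.118  0.0492]
(325, 120) [0.4848 0.0497 0.0492]
(354, 120) [0.4847 0.013  0.0492]
(419, 115) [ 0.4907 -0.0687  0.0492]
(449, 115) [ 0.4907 -0.1065  0.0492]
(253, 48) [0.5694 0.1365 0.0492]
(343, 49) [0.5681 0.0281 0.0492]
(440, 41) [ 0.5768 -0.088   0.0492]
(20, 35) [0.5878 0.4289 0.03  ]
(183, 30) [0.5932 0.2256 0.03  ]
(207, 178) [0.4069 0.2111 0.03  ]
(48, 186) [0.396  0.4315 0.03  ]
(533, 45) [ 0.5752 -0.2106  0.03  ]
(508, 190) [ 0.3895 -0.2038  0.03  ]
3.95 [ 0.4311 -0.0847  0.2076] [-179.9275   -0.0058  -90.0098]
```

View pics/w2.png

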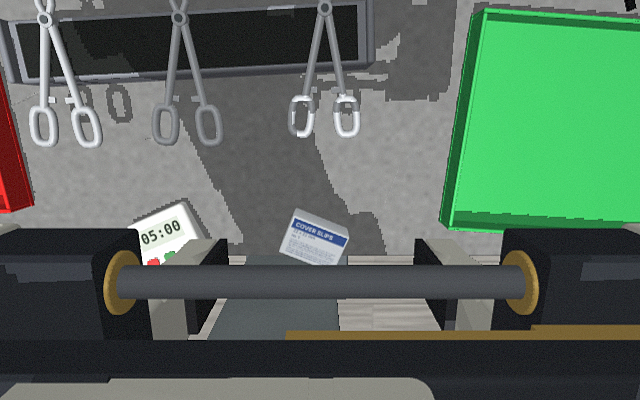

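The second view shows the right loops at (302,116) and (346,116), the middle ones at (166,125) and (209,125), and the left ones at (44,126) and (87,127). The pivots are at (325,8), (179,18) and (43,18). Next I triangulate.

Run:
```python
from h import *
np.set_printoptions(precision=4,suppress=True)
a=np.load('w1.npy',allow_pickle=True).item();b=np.load('w2.npy',allow_pickle=True).item()
A=[(242,120),(271,121),(325,120),(354,120),(419,115),(449,115),(253,48),(343,49),(440,41),(533,45)]
B=[(44,126),(87,127),(166,125),(209,125),(302,116),(346,116),(43,18),(179,18),(325,8),(479,13)]
for u,v in zip(A,B): print(u,inter([ray(a['p'],u,a['o']),ray(b['p'],v,b['o'])]),atz(b['p'],v,.0492,b['o']))
```

```text
(242, 120) [0.4849 0.1547 0.0486] [0.4849 0.1543 0.0492]
(271, 121) [0.4838 0.1181 0.0479] [0.4841 0.1173 0.0492]
(325, 120) [0.4852 0.0497 0.0476] [0.4858 0.049  0.0492]
(354, 120) [0.4852 0.0128 0.0464] [0.4859 0.0119 0.0492]
(419, 115) [ 0.4921 -0.0684  0.0504] [ 0.4934 -0.0683  0.0492]
(449, 115) [ 0.4921 -0.1059  0.0509] [ 0.4935 -0.106   0.0492]
(253, 48) [0.5688 0.1358 0.0531] [0.5697 0.1385 0.0492]
(343, 49) [0.5683 0.0282 0.0528] [0.5698 0.0294 0.0492]
(440, 41) [ 0.5767 -0.0877  0.0504] [ 0.5771 -0.0877  0.0492]
(533, 45) [ 0.5826 -0.229  -0.0003] [ 0.5736 -0.2109  0.0492]
```

Emit:
carry_out(
  increments=[
    [0,0,0,45,-2,-30,0],
    [0,0,0,62,-2,-75,0],
    [0,0,0,62,-2,-120,0],
    [0,0,0,62,-2,-150,0],
    [0,0,0,62,-2,-161,0],
    [0,0,0,62,-2,-161,0],
    [0,0,0,62,-2,-161,0.2],
    [0,0,0,62,-2,-161,1],
    [0,0,0,62,-2,-161,1],
    [0,0,0,62,-2,-161,1],
    [0,0,0,62,-2,-161,1],
    [0,0,0,62,-2,-161,1],
    [0,0,0,62,-2,-161,1],
    [0,0,0,62,-2,-161,1],
    [0,0,0,62,-2,-161,1],
    [0,0,0,62,-2,-161,1],
  ],
)

```text
clock: 6.0
tool_pos: [0.4923, -0.0873, 0.0456]
orientation: [180.0, -0.0, -90.1]
force: [-0.6, -0.4, 1.6]
opening: 0.0446
```

Run:
```python
from h import *
np.set_printoptions(precision=4,suppress=True)
o=ctrl.get_obs();print(o['clock'],o['tool_pos'],o['opening'],o['force'])
p=ctrl.snapshot("top");W=ctrl.snapshot("wrist");cv2.imwrite('pics/w3.png',W['pixels'])
for l in("repair_tray","stock_tray"):
    r=ctrl.outline_of(p,l)
    if not r: print(l,'none');continue
    m=r[0]['pixels'].astype(np.uint8);c=max(cv2.findContours(m,0,1)[0],key=cv2.contourArea)[:,0]
    P=np.array([atz(p,u,.03)[:2] for u in c],np.float32)
    print(l,r[0]['confidence'],cv2.minAreaRect(P*1000),P.min(0),P.max(0))
```

```text
6.0 [ 0.4923 -0.0873  0.0456] 0.04460678778490188 [-0.5835 -0.4074  1.6051]
repair_tray 0.71 ((494.8187255859375, 328.3248596191406), (203.08123779296875, 221.76866149902344), 2.869844436645508) [0.3925 0.2209] [0.6001 0.4439]
stock_tray 0.75 ((474.2069396972656, -322.472900390625), (226.66607666015625, 201.37579345703125), 85.95230865478516) [ 0.3665 -0.4408] [ 0.5794 -0.2064]
```

View pics/w3.png

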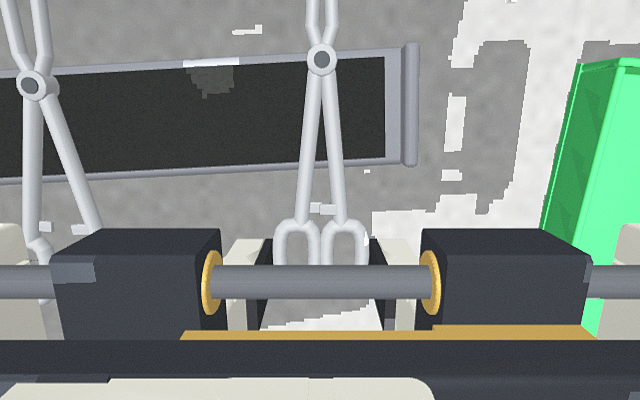

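The clamp is shut and centred between the fingers, with loop outer edges near columns 274 and 369 at row 260 and the pivot at (321,60). The opening reads 44.6 mm rather than 49 mm, so I'll measure the image before lifting.

Run:
```python
from h import *
np.set_printoptions(precision=4,suppress=True)
o=ctrl.get_obs();print(o['clock'],o['opening'])
p=ctrl.snapshot("wrist")
for uv in [(274,260),(369,260),(321,60)]: print(uv,atz(p,uv,.0492,o))
im=cv2.resize(p['pixels'][190:350,180:460],None,fx=2.8,fy=2.8,interpolation=cv2.INTER_CUBIC);cv2.imwrite('pics/w4.png',im)
```

```text
6.2 0.0446673346985558
(274, 260) [ 0.4927 -0.0654  0.0492]
(369, 260) [ 0.4927 -0.1094  0.0492]
(321, 60) [ 0.5793 -0.0872  0.0492]
```

View pics/w4.png

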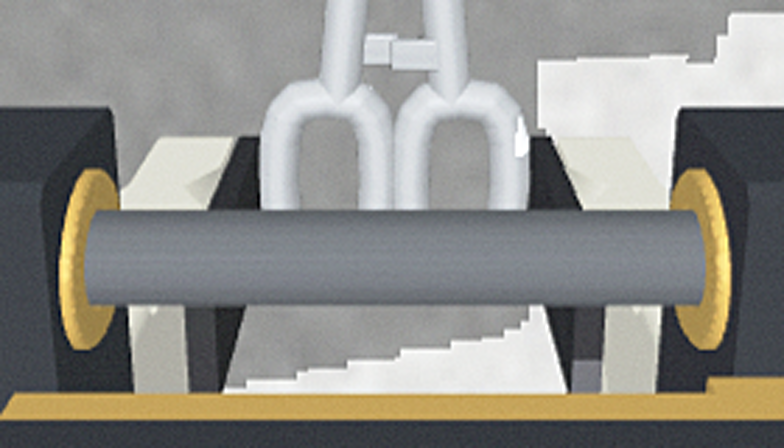

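The crop shows the loops side by side, so the clamp is shut and this one moves freely. Next I lift it and check for droop.

Emit:
carry_out(
  increments=[
    [0,0,0,0,0,5,1],
    [0,0,0,0,0,15,1],
    [0,0,0,0,0,30,1],
    [0,0,0,0,0,45,1],
    [0,0,0,0,0,60,1],
    [0,0,0,0,0,70,1],
    [0,0,0,0,0,70,1],
    [0,0,0,0,0,70,1],
  ],
)

```text
clock: 7.25
tool_pos: [0.4919, -0.0873, 0.1152]
orientation: [180.0, 0.0, -90.1]
force: [-0.3, 0.4, -0.8]
opening: 0.0447
```

Run:
```python
from h import *
o=ctrl.get_obs();print(o['clock'],o['tool_pos'],o['opening'],o['force'])
p=ctrl.snapshot("wrist");s=ctrl.snapshot("scene")
im=np.hstack([p['pixels'][:320,160:480],cv2.resize(s['pixels'][130:290,220:420],(400,320))]);cv2.imwrite('pics/w5.png',im)
```

```text
7.25 [ 0.49189859 -0.0873066   0.1151836 ] 0.04472286613110719 [-0.32652467  0.38122149 -0.75624664]
```

View pics/w5.png

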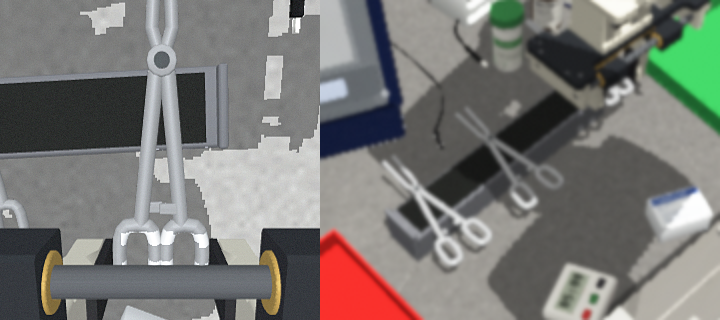

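The clamp hangs level: its pivot is still at row 60, unchanged from before the lift. Now I carry it to the green tray's right lane.

Emit:
carry_out(
  increments=[
    [0,0,0,-10,-20,0,1],
    [0,0,-1,-20,-55,0,1],
    [0,0,-2,-30,-95,0,1],
    [0,0,-3,-40,-135,0,1],
    [0,0,-4,-52,-175,0,1],
    [0,0,-4,-64,-215,0,1],
    [0,0,-4,-74,-250,0,1],
    [0,0,-4,-82,-270,0,1],
    [0,0,-4,-82,-277,0,1],
    [0,0,-4,-82,-277,-25,1],
    [0,0,-4,-82,-277,-55,1],
    [0,0,-4,-82,-277,-80,1],
    [0,0,-4,-82,-277,-95,1],
    [0,0,-4,-82,-277,-102,1],
    [0,0,-4,-82,-277,-102,1],
  ],
)

```text
clock: 9.22
tool_pos: [0.4104, -0.3642, 0.0135]
orientation: [180.0, 0.0, -94.1]
force: [0.1, 1.0, -0.3]
opening: 0.0448
```

Run:
```python
from h import *
o=ctrl.get_obs();print(o['clock'],o['tool_pos'],o['opening'],o['force'])
p=ctrl.snapshot("wrist");cv2.imwrite('pics/w6.png',p['pixels'])
for uv in [(321,60)]: print(atz(p,uv,.02,o))
```

```text
9.225 [ 0.41041599 -0.36421834  0.01352457] 0.04482727067989205 [ 0.05436592  1.02570063 -0.28390944]
[ 0.49687896 -0.370084    0.02      ]
```

View pics/w6.png

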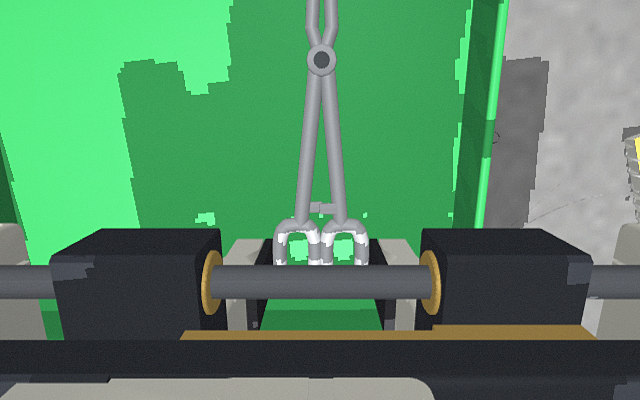

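The clamp lies parallel to the tray's right wall (inner foot near column 465), with about 60 mm clear to it. I'll lower the last millimetres.

Emit:
carry_out(
  increments=[
    [0,0,0,0,0,-3,1],
    [0,0,0,0,0,-5,1],
    [0,0,0,0,0,-7,1],
    [0,0,0,0,0,-7,1],
    [0,0,0,0,0,-7,1],
  ],
)

```text
clock: 9.9
tool_pos: [0.4105, -0.3644, 0.0073]
orientation: [-180.0, -0.0, -94.1]
force: [-0.9, 1.8, 7.0]
opening: 0.0448
```

It touched the floor with 7 N. Release with a small opening, then rise.

Emit:
carry_out(
  increments=[
    [0,0,0,0,0,0,0.45],
    [0,0,0,0,0,0,0.35],
    [0,0,0,0,0,0,0.32],
    [0,0,0,0,0,0,0.32],
    [0,0,0,0,0,0,0.32],
    [0,0,0,0,0,10,0.32],
    [0,0,0,0,0,30,0.32],
    [0,0,0,0,0,60,0.2],
    [0,0,0,0,0,100,0],
    [0,0,0,0,0,150,0],
    [0,0,0,0,0,190,0],
    [0,0,0,0,0,190,0],
  ],
)

```text
clock: 11.4
tool_pos: [0.412, -0.3653, 0.2011]
orientation: [-179.6, -0.2, -94.1]
force: [-0.6, 0.9, -0.5]
opening: 0.087
```

Run:
```python
from h import *
np.set_printoptions(precision=4,suppress=True)
o=ctrl.get_obs();print(o['clock'],o['tool_pos'],o['orientation'],o['opening'],o['force'])
p=ctrl.snapshot("wrist");cv2.imwrite('pics/w7.png',p['pixels'])
np.save('w7.npy',{'o':o,'p':p},allow_pickle=True)
```

```text
11.4 [ 0.412  -0.3653  0.2011] [-179.603    -0.1733  -94.0572] 0.0870009485069494 [-0.5636  0.9146 -0.4537]
```

View pics/w7.png

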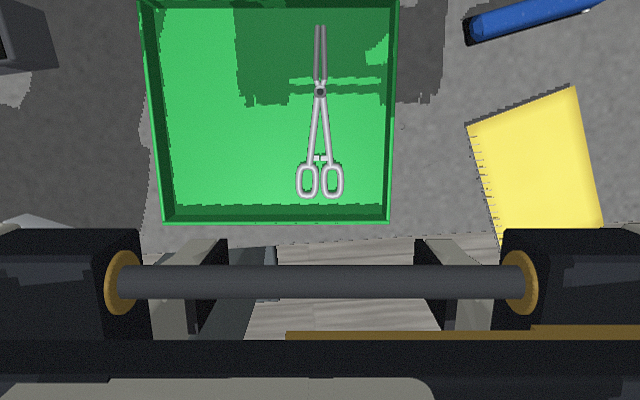

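Clamp 3 lies shut and flat in the green tray (loops near (320,181), tips at (320,25)). Next is the middle clamp.

Emit:
carry_out(
  increments=[
    [0,0,0.5,10,45,0,0.1],
    [0,0,1,20,100,0,0.1],
    [0,0,1.5,30,155,0,0.1],
    [0,0,2,40,210,0,0.1],
    [0,0,2.5,50,265,0,0.1],
    [0,0,2.5,60,320,0,0.1],
    [0,0,2.5,70,370,0,0.1],
    [0,0,2.5,75,395,0,0.1],
    [0,0,2.5,75,395,-40,0.1],
    [0,0,2.5,75,395,-90,0.1],
    [0,0,2.5,75,395,-130,0.1],
    [0,0,2.5,75,395,-151,0.1],
    [0,0,2.5,75,395,-151,0.1],
    [0,0,2.5,75,395,-151,0.1],
  ],
)

```text
clock: 13.2
tool_pos: [0.4855, 0.0307, 0.046]
orientation: [-180.0, -0.0, -91.6]
force: [-0.4, -0.9, -0.4]
opening: 0.0792
```

Emit:
carry_out(
  increments=[
    [0,0,0,0,0,0,1],
    [0,0,0,0,0,0,1],
    [0,0,0,0,0,0,1],
    [0,0,0,0,0,0,1],
    [0,0,0,0,0,0,1],
    [0,0,0,0,0,0,1],
    [0,0,0,0,0,0,1],
    [0,0,0,0,0,0,1],
    [0,0,0,0,0,0,1],
    [0,0,0,0,0,0,1],
  ],
)

```text
clock: 14.45
tool_pos: [0.4853, 0.0307, 0.0456]
orientation: [-180.0, 0.0, -91.6]
force: [-0.7, -0.8, 2.0]
opening: 0.0447
```

Run:
```python
from h import *
o=ctrl.get_obs();print(o['clock'],o['tool_pos'],o['opening'],o['force'],o['moment'])
p=ctrl.snapshot("wrist");cv2.imwrite('pics/w8.png',p['pixels'])
```

```text
14.45 [0.48533659 0.03070099 0.04558536] 0.04467383991721779 [-0.73383237 -0.83056809  2.02506707] [-0.01974505 -0.02768682 -0.01456173]
```

It reads 44.7 mm again, so this one is shut and free as well. Carry it to the green tray's left lane.

Emit:
carry_out(
  increments=[
    [0,0,0,0,0,5,1],
    [0,0,0,0,0,15,1],
    [0,0,0,0,0,35,1],
    [0,0,0,0,0,55,1],
    [0,0,0,0,0,70,1],
    [0,0,0,-6,-25,70,1],
    [0,0,-0.5,-14,-65,70,1],
    [0,0,-1,-24,-110,70,1],
    [0,0,-1.5,-34,-155,70,1],
    [0,0,-2,-44,-200,70,1],
    [0,0,-2.5,-54,-245,70,1],
    [0,0,-2.5,-64,-285,70,1],
    [0,0,-2.5,-68,-305,70,1],
    [0,0,-2.5,-68,-305,70,1],
    [0,0,-2.5,-68,-305,45,1],
    [0,0,-2.5,-68,-305,15,1],
    [0,0,-2.5,-68,-305,-10,1],
    [0,0,-2.5,-68,-305,-25,1],
    [0,0,-2.5,-68,-305,-32,1],
    [0,0,-2.5,-68,-305,-32,1],
  ],
)

```text
clock: 17.0
tool_pos: [0.4174, -0.2739, 0.0136]
orientation: [180.0, 0.0, -94.0]
force: [0.7, -0.5, 1.0]
opening: 0.0451
```

Run:
```python
from h import *
o=ctrl.get_obs();print(o['clock'],o['tool_pos'],o['opening'],o['force'])
p=ctrl.snapshot("wrist");im=np.hstack([p['pixels'][:300,140:520],cv2.imread('pics/w8.png')[:300,140:520]]);cv2.imwrite('pics/w9.png',im)
```

```text
17.0 [ 0.41738589 -0.27389696  0.01364588] 0.04514705409212049 [ 0.70872673 -0.48401432  1.0314501 ]
```

View pics/w9.png

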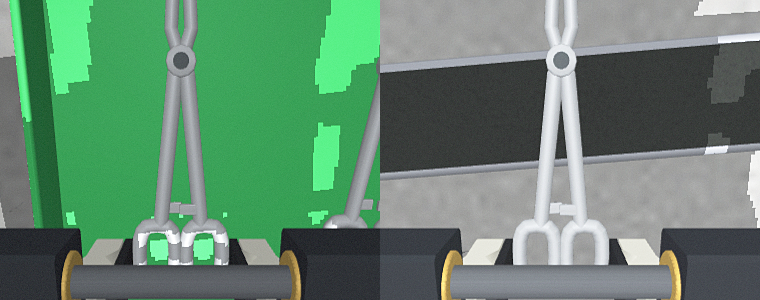

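The second clamp is shut and level (pivot at row 60), parallel to the left wall and clear of the first clamp. Lower, release and rise.

Emit:
carry_out(
  increments=[
    [0,0,0,0,0,-3,1],
    [0,0,0,0,0,-5,1],
    [0,0,0,0,0,-7,1],
    [0,0,0,0,0,-7,1],
    [0,0,0,0,0,-7,0.45],
    [0,0,0,0,0,-7,0.36],
    [0,0,0,0,0,-7,0.36],
    [0,0,0,0,0,-7,0.36],
    [0,0,0,0,0,-7,0.36],
    [0,0,0,0,0,5,0.36],
    [0,0,0,0,0,30,0.36],
    [0,0,0,0,0,60,0.2],
    [0,0,0,0,0,105,0.1],
    [0,0,0,0,0,150,0.1],
    [0,0,0,0,0,183,0.1],
    [0,0,0,0,0,183,0.1],
  ],
)

```text
clock: 19.05
tool_pos: [0.4187, -0.2748, 0.2003]
orientation: [-179.6, -0.1, -94.1]
force: [-0.1, -0.1, -0.7]
opening: 0.0787
```

Run:
```python
from h import *
p=ctrl.snapshot("wrist");cv2.imwrite('pics/w10.png',p['pixels'])
```

Emit:
carry_out(
  increments=[
    [0,0,0.5,10,45,0,0.1],
    [0,0,1,20,100,0,0.1],
    [0,0,2,30,155,0,0.1],
    [0,0,3,40,210,0,0.1],
    [0,0,4,50,265,0,0.1],
    [0,0,4,60,320,0,0.1],
    [0,0,4,67,370,0,0.1],
    [0,0,4,67,410,0,0.1],
    [0,0,4,67,410,0,0.1],
    [0,0,4,67,410,-40,0.1],
    [0,0,4,67,410,-90,0.1],
    [0,0,4,67,410,-130,0.1],
    [0,0,4,67,410,-151,0.1],
    [0,0,4,67,410,-151,0.1],
    [0,0,4,67,410,-151,0.1],
  ],
)

```text
clock: 20.98
tool_pos: [0.4846, 0.1355, 0.0462]
orientation: [-180.0, 0.0, -90.1]
force: [0.2, -0.3, -0.1]
opening: 0.0787
```

Emit:
carry_out(
  increments=[
    [0,0,0,0,0,0,1],
    [0,0,0,0,0,0,1],
    [0,0,0,0,0,0,1],
    [0,0,0,0,0,0,1],
    [0,0,0,0,0,0,1],
    [0,0,0,0,0,0,1],
    [0,0,0,0,0,0,1],
    [0,0,0,0,0,0,1],
    [0,0,0,0,0,0,1],
    [0,0,0,0,0,0,1],
  ],
)

```text
clock: 22.22
tool_pos: [0.4843, 0.1357, 0.0456]
orientation: [180.0, -0.0, -90.1]
force: [0.3, 1.2, 0.6]
opening: 0.0608
```

It stopped at 60.8 mm, so this clamp is seized and goes to the red tray. I'll back away from the machines before moving sideways.

Emit:
carry_out(
  increments=[
    [0,0,0,0,0,5,1],
    [0,0,0,0,0,15,1],
    [0,0,0,-5,0,35,1],
    [0,0,0,-20,0,55,1],
    [0,0,0,-40,5,70,1],
    [0,0,0.5,-51,20,70,1],
    [0,0,1,-51,55,70,1],
    [0,0,2,-51,95,70,1],
    [0,0,3,-51,135,70,1],
    [0,0,3,-51,170,70,1],
    [0,0,3,-51,188,70,1],
    [0,0,3,-51,188,70,1],
    [0,0,3,-51,188,45,1],
    [0,0,3,-51,188,15,1],
    [0,0,3,-51,188,-10,1],
    [0,0,3,-51,188,-25,1],
    [0,0,3,-51,188,-32,1],
    [0,0,3,-51,188,-32,1],
  ],
)

```text
clock: 24.48
tool_pos: [0.4334, 0.3235, 0.0137]
orientation: [180.0, -0.0, -87.1]
force: [-0.0, -0.6, -1.1]
opening: 0.0605
```

Run:
```python
from h import *
o=ctrl.get_obs();print(o['clock'],o['tool_pos'],o['opening'],o['force'])
p=ctrl.snapshot("wrist");im=np.hstack([p['pixels'][:300,140:520],cv2.imread('pics/w10.png')[:300,60:480]]);cv2.imwrite('pics/w11.png',im)
```

```text
24.475 [0.43339174 0.32351912 0.01371188] 0.0604932047887397 [-0.02425715 -0.62780908 -1.05554582]
```

View pics/w11.png

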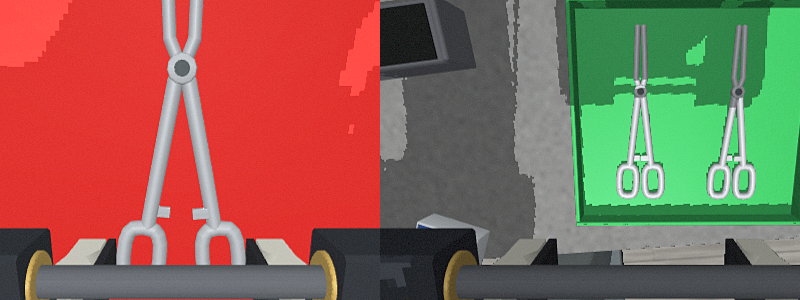

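In the red tray, the seized, still-open clamp is held central, with its pivot at (181,68) in the crop. The green tray shows both clamps shut and flat. Lower and release.

Emit:
carry_out(
  increments=[
    [0,0,0,0,0,-2,1],
    [0,0,0,0,0,-4,1],
    [0,0,0,0,0,-6,1],
    [0,0,0,0,0,-7,1],
    [0,0,0,0,0,-7,1],
    [0,0,0,0,0,-7,1],
  ],
)

```text
clock: 25.28
tool_pos: [0.4333, 0.3238, 0.0071]
orientation: [-180.0, 0.0, -87.1]
force: [-2.9, -0.5, 7.3]
opening: 0.0608
```

Emit:
carry_out(
  increments=[
    [0,0,0,0,0,0,0.25],
    [0,0,0,0,0,0,0.15],
    [0,0,0,0,0,0,0.15],
    [0,0,0,0,0,0,0.15],
    [0,0,0,0,0,0,0.15],
    [0,0,0,0,0,10,0.15],
    [0,0,0,0,0,30,0.15],
    [0,0,0,0,0,70,0.1],
    [0,0,0,0,0,120,0],
    [0,0,0,0,0,170,0],
    [0,0,0,0,0,200,0],
    [0,0,0,0,0,200,0],
    [0,0,0,0,0,200,0],
  ],
)

```text
clock: 26.9
tool_pos: [0.4329, 0.3234, 0.2065]
orientation: [180.0, 0.0, -87.1]
force: [0.2, 0.1, -0.2]
opening: 0.0879
```

Run:
```python
from h import *
o=ctrl.get_obs();print(o['clock'],o['tool_pos'],o['opening'],o['force'])
p=ctrl.snapshot("wrist");t=ctrl.snapshot("top")
im=np.hstack([p['pixels'][:300,140:480],cv2.resize(t['pixels'][85:295,130:510],(455,300))]);cv2.imwrite('pics/w12.png',im)
```

```text
26.9 [0.43289994 0.32336326 0.20654508] 0.08793639256928365 [ 0.21375834  0.10379023 -0.22904753]
```

View pics/w12.png

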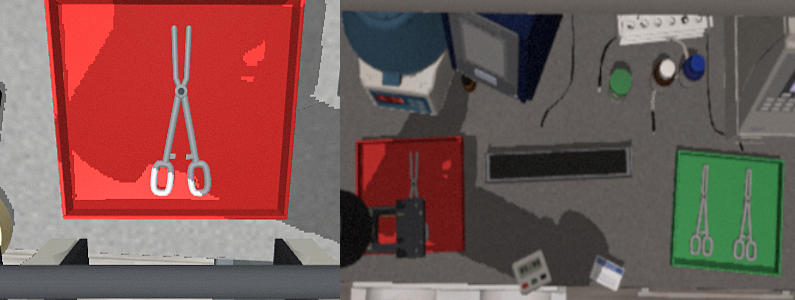

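The red tray holds the open clamp flat and the green tray holds two shut clamps. The rest is empty and the bystanders have not moved.

```bash
python3 -c "
from plant import ctrl
print(ctrl.close_job())"
```

```text
the job is handed in; nothing more can be done
None
```

All three clamps were tested and sorted, and the job was handed in at about 27 s on the robot's clock.

- **Closed freely:** the right and middle clamps both shut when squeezed and lie shut and flat, side by side, in the green stock tray.
- **Seized:** the left clamp stopped the fingers at 60.8 mm and lies open and flat in the middle of the red repair tray.

**Last checks:** the final pictures show the rest empty and nothing else visibly moved. The gripper was raised and touching nothing. Each clamp was released only after it had been lowered to the tray floor. The force there read about 7 N for the first and third; I did not read it for the second.

**What disagreed:**
- The gripper read 44.7 mm on the two shut clamps instead of the stated 49 mm, perhaps because I held them by the fingertips. I judged them shut from the pictures, where the loops lie side by side.
- The seized clamp may have drooped slightly while carried, but it lies flat in the final view.

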